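# Index the board carriers under the microscope

## Task

Move the two circuit-board carriers on the slide track one station on towards the microscope. First lift the loose heatsink off the track and set it down (do not drop it) in the black parts tray; then slide the carrier nearer the microscope along until it clicks into the end station under the lens, without running past it; then slide the other carrier into the middle station. Do not bump the microscope or the fan, leave the motor, jar and remote control where they are, and let go of everything.

Things in the scene. Friction and masses are not known exactly. Their poses are not given: they have to be found in the camera images.
- track: Slide track fixed on the bench: steel base plate 100 x 560 x 12 mm, two aluminium rails with tops 32 mm above the bench. Origin: middle of the track, on the bench; x across it, away from the robot; y along it, to the robot's left; yawed up to 0.2 rad. Stations (sprung detents) at y = -190, 0 and +190 mm, each marked by a small diamond plate on the base plate's near edge.
- carrier_r (a joint): Right-hand carrier's middle along the track's y, m (stations -0.19, 0, +0.19; stops at +-0.225). Aluminium plate 110 mm across x 100 mm along the track, top 41 mm above the bench, with a green circuit board, parts up to 72 mm. The carriers cannot pass each other. Sliding takes about 1.5 N, entering or leaving a detent 5 N more; within 4 mm of a station it draws the carrier in and holds it.
- carrier_l (a joint): The same for the left-hand carrier, a like plate with a different board.
- carrier_r_handle (a point): Top centre of the right-hand carrier's handle: an upright black post 16 mm in diameter, rising 50 mm from a 26 mm wide tab at plate level (41 mm) to 91 mm above the bench, 100 mm from the carrier's middle on the robot's side (track x = -0.10). Axes parallel to the track's.
- carrier_l_handle (a point): Top centre of the left-hand carrier's handle post, the same.
- heatsink_mid (a point): Centre of the loose finned aluminium heatsink, 56 mm along its x (across the track) x 30 mm along its y x 36 mm high, 80 to 170 g. It lies on the two rails between the carriers, near the middle station, its underside 32 mm above the bench; solid enough to grip anywhere on its sides.
- tray: Black open parts tray fixed on the bench near one end of the track, on the robot's side: 150 mm (its x) x 110 mm (its y) outside, walls 4 mm thick, 30 mm high. Origin: centre of its underside; floor about 4 mm up.
- microscope: Digital microscope, fixed: a 36 mm wide barrel (150 to 255 mm up) hangs over an end station on an arm 226 mm up from a slim column 140 mm beyond the lens axis, topped by a screen 110 mm wide, up to 325 mm high. Foot 90 x 120 mm beyond the track. Origin: on the bench exactly below the lens. Yawed as the track is.
- lens (a point): Lower end of the microscope barrel, 150 mm above the bench, over the centre of one end station; at which end of the track varies.
- fume_fan: Square black fume fan, 130 mm wide, 142 mm high, 50 mm deep, fixed beyond the track at the end without the microscope. Origin: on the bench at that end station's centre; the fan stands 100 to 150 mm beyond it. Bystander.
- motor: White round fan motor, 90 mm across, 58 mm high with a steel shaft up to 90 mm, standing near the end of the track where the tray is not. Origin: centre of its underside. Bystander.
- jar: Amber glass jar, 36 mm across, 60 mm high, standing on the robot's side of the track, 175 to 190 mm from its centre line. Origin: centre of its underside. Bystander.
- remote: White remote control, 45 x 140 x 18 mm, lying beyond the track. Origin: centre of its underside. Bystander.
Things that resemble listed ones, but are neither listed nor needed, are in the scene too. Leave any orange or white look-alike of the tray alone. Of the things that look like the part that bears heatsink_mid, the smaller one is meant.

How it is judged (in metres and radians):
On the way, in this order (a step that is already met when the one before it is completed fails the run):
1. the heatsink lies in the tray, let go (x of heatsink_mid in the frame of tray between -0.068 and 0.068 m and y of heatsink_mid in the frame of tray between -0.048 and 0.048 m and z of heatsink_mid in the frame of tray below 0.04 m and contact force between the fingers and heatsink below 0.1 N and linear speed of heatsink below 0.02 m/s), for 0.2 s.
2. the carrier nearer the microscope is in the station under the lens (((y of lens in the frame of track above 0 m and value of joint carrier_l between 0.185 and 0.195 m) or (y of lens in the frame of track below 0 m and value of joint carrier_r between -0.195 and -0.185 m))), for 0.2 s.
3. the other carrier is in the middle station (((y of lens in the frame of track above 0 m and value of joint carrier_r between -0.005 and 0.005 m) or (y of lens in the frame of track below 0 m and value of joint carrier_l between -0.005 and 0.005 m))), for 0.2 s.
At the end, for the whole second after the job is handed in: The heatsink rests in the tray (its centre within 68 x 48 mm of the tray's middle and less than 40 mm above the tray's underside), the carrier nearer the microscope is within 5 mm of the end station under the lens, the other carrier is within 5 mm of the middle station, and all are at rest (x of heatsink_mid in the frame of tray between -0.068 and 0.068 m and y of heatsink_mid in the frame of tray between -0.048 and 0.048 m and z of heatsink_mid in the frame of tray below 0.04 m and linear speed of heatsink below 0.02 m/s and ((y of lens in the frame of track above 0 m and value of joint carrier_l between 0.185 and 0.195 m) or (y of lens in the frame of track below 0 m and value of joint carrier_r between -0.195 and -0.185 m)) and ((y of lens in the frame of track above 0 m and value of joint carrier_r between -0.005 and 0.005 m) or (y of lens in the frame of track below 0 m and value of joint carrier_l between -0.005 and 0.005 m)) and velocity of joint carrier_l between -0.01 and 0.01 m/s and velocity of joint carrier_r between -0.01 and 0.01 m/s); the robot touches nothing.
It fails at once if a carrier is run more than 20 mm past an end station's centre (value of joint carrier_l above 0.21 m or value of joint carrier_r below -0.21 m).
It fails at once if the heatsink is dropped into the tray: falling free with its centre more than 55 mm above the tray's underside (contact force between heatsink and anything else below 0.02 N and x of heatsink_mid in the frame of tray between -0.08 and 0.08 m and y of heatsink_mid in the frame of tray between -0.06 and 0.06 m and z of heatsink_mid in the frame of tray above 0.055 m and linear speed of heatsink above 0.1 m/s).
It fails at once if the microscope is bumped (over 4 N) (contact force between anything else and microscope above 4 N).
It fails at once if the fume fan is bumped (over 4 N) (contact force between anything else and fume_fan above 4 N).
It fails at once if the motor, the jar or the remote control is moved by more than 20 mm (distance of any of motor, jar, remote from where it was at the start of the episode above 0.02 m).
It also fails if it takes over 64 s, if anything falls off the work surface, if the arm or the gripper's body presses on something with over 40 N, if the wrist force passes 120 N, or if a joint passes its speed limit or range.

## Robot

A 6-joint arm with a two-finger parallel gripper is mounted at the origin on the work surface. World frame = base frame: x ahead of the robot, y to its left, z up, the work surface at z = 0. Lengths are in m, angles in degrees, forces in N, time in s.
With the tool pointing down it reaches from about 0.375 to 0.9 m from the base axis. Payload 3.1 kg.
Tool frame: the origin (TCP) lies between the finger pads; the fingertips stand 11 mm ahead of it and the grasp point (between the pads) lies 8 mm behind it; z points along the fingers, y is the line along which they close (so a half turn about z gives the same grasp; the last joint's range is limited). The gripper opens to 87 mm and grips with 3 to 60 N. Pads are 19 mm wide; open, the fingers measure 117 mm over their backs; the gripper's body (75 mm by 190 mm) begins 51 mm behind the grasp point.
Start: joints at [55.606, 30.224, 82.088, -0, 67.689, -10.227], TCP at [0.256, 0.57, 0.234] pointing down, gripper open.
Joint ranges: [-176.69, 176.69], [-43.24, 126.21], [12.49, 139.97], [-82, 262], [0, 151.66], [-163.58, 163.58]. Speed limits (degrees/s): [159.86, 159.86, 180, 180, 180, 180].

## Interface

Orientations are given as a 3x3 rotation matrix whose columns are the frame's x, y, z axes.
In Python, from rig import bot, viewer, workorder, models gives the robot as it stands.
- The arm moves only by the shell command python3 -m jog 'ROWS'. ROWS is JSON, a list of rows, each a list of 7 numbers: the opening, from 0 (shut) to 1 (fully open), then the shift along the tool's x, y, z in m, then the turn, a rotation vector about the tool's x, y, z in degrees. In form: [[claw, x, y, z, ax, ay, az], ...]. A call has 1 to 20 rows; each row is the pose to reach, as a shift and turn from the pose commanded when the call began, along the tool's axes at that moment; what a row does not reach only later rows make up. A row lasts 1/8 s, in which the tool goes at most 62.5 mm and 10.7 degrees, less where a joint would pass 70% of its speed; a pose out of reach is approached as far as the arm can. A call with a gripper value outside its range is refused whole. The fingers move at their own pace and stop on an object; the grip force is fixed at half the most. Time passes only in rows, so rows that repeat a pose let the fingers close. It gives the time, the measured TCP pose, the force, the opening and the grip force at its end, in the units of the state.
- bot.read_state(): the state, without advancing time (a new reading comes with each control period).
- viewer.capture(name): name is "side" or "top" or "wrist"; returns (picture, depth): 400x640x3 uint8, blue, green, red; 400x640 float32, m along the optical axis (not along the pixel's ray), 0 where there is no reading.
- viewer.camera_info(name): a dict with "fx", "fy", "cx", "cy" (pixels), "world_to_cam" (4x4, takes a point from world to camera coordinates). Camera axes: x right, y down, z forward; pixel columns grow to the right and rows downward; lengths in m; the calibration is good to about 2 mm. A picture is of the moment at which its call begins: read the wrist's pose just before it. camera_info takes no time and is no camera call; for the wrist camera it gives the pose at the moment of the call.
- workorder.hand_in(): hands the job in; it is judged then, once.
Trained networks look in the newest picture that a camera, given by its name, has taken for a name from the list of things; names that differ only in an ending like _2 or _b are one class to them, and where a whole thing is asked for, a point or a joint stands for the part that bears it (a point fixed in the world has none). Each returns a list of dicts, best first, with "p" (0 to 1); they miss things now and then, are a little off and sometimes report something else, mostly with a low value. They report only what shows in the picture. A call takes as long as a camera call. They do not tell look-alikes from the thing itself.
- models.outline_of(camera, thing): "mask" (400x640 bool, what is visible of it).
- models.tip_of(camera, thing): "xyz" ([x, y, z] in m, in world coordinates, good to about 4 mm: a listed point, or the origin of a listed thing).
The state is a dict: "time_s": time; "joint_positions": joint angles; "qvel": joint speeds; "tau": joint torques, N m; "position": TCP position; "tcp_rot": TCP orientation; "force": force on the tool from outside, world axes, zero at the start; "moment": the same for the moment, N m; "opening": opening from 0.0 (shut) to 1.0 (fully open); "grasp_force": force on a finger pad.
Only numpy, scipy, OpenCV 4.12 (cv2) and the standard library are available. Lean on these libraries where they do the work, as an engineer would, in place of code of your own. Each camera call takes 0.05 s, during which the arm holds its last target. There are 200 camera calls.

## Working session

There is one attempt and no reset: what is moved stays moved. The work goes in short steps, Python scripts to look and compute and a shell command to move; the robot and the scene stay as the last step left them, time stands still between calls to the robot, and variables do not carry over. Pictures are saved under pics/ and viewed, at most 10 in all, crops included, and the job is handed in when it is done.

```bash
mkdir -p pics
cat > h.py <<'E'
from rig import bot, viewer, workorder, models
import numpy as np, cv2
def snap(c,f):
    im,d=viewer.capture(c); cv2.imwrite('pics/'+f,im); return im,d
def tool(p):
    s=bot.read_state(); return np.array(s['tcp_rot']).T@(np.array(p)-np.array(s['position']))
def tips(c,names):
    for n in names:
        try:
            for r in models.tip_of(c,n)[:3]: print(c,n,round(r['p'],2),np.round(r['xyz'],4))
        except Exception as e: print(n,e)
E
python3 - <<'E'
from h import *
s=bot.read_state(); print(s['time_s'],s['position'],np.round(s['tcp_rot'],3).tolist())
for c in ('top','side'):
    snap(c,c+'1.png')
    tips(c,['track','carrier_r_handle','carrier_l_handle','heatsink_mid','tray','lens','motor','jar','remote','fume_fan'])
E
```

```text
0.0 [0.25545636 0.56965397 0.23259918] [[-0.912, 0.409, -0.001], [0.409, 0.912, -0.002], [0.0, -0.002, -1.0]]
top track 0.83 [ 0.6161  0.0073 -0.0008]
top carrier_r_handle 0.71 [ 0.5348 -0.1381  0.0945]
top carrier_l_handle 0.6 [0.5037 0.0881 0.0916]
top carrier_l_handle 0.53 [0.6128 0.009  0.0476]
top heatsink_mid 0.71 [ 0.4486 -0.1916  0.0218]
top heatsink_mid 0.63 [0.616  0.0091 0.0479]
top tray 0.96 [ 0.6624  0.4694 -0.0018]
top tray 0.82 [0.3828 0.1787 0.0006]
top tray 0.67 [ 0.4623  0.3887 -0.0006]
top lens 0.68 [ 0.6425 -0.1816  0.1477]
top lens 0.19 [0.5054 0.0888 0.0879]
top motor 0.97 [ 0.4738 -0.3927  0.0022]
top motor 0.65 [ 0.6181  0.0059 -0.0055]
top jar 0.48 [ 0.447  -0.0616 -0.0014]
top remote 0.61 [ 0.7334  0.0259 -0.003 ]
top fume_fan 0.15 [0.6106 0.0063 0.0453]
side track 0.67 [ 0.6169  0.0084 -0.0025]
side track 0.16 [ 0.4731 -0.3957 -0.0022]
side carrier_r_handle 0.81 [ 0.5311 -0.137   0.0883]
side carrier_l_handle 0.9 [0.503  0.0859 0.0903]
side heatsink_mid 0.9 [ 0.4527 -0.1912  0.027 ]
side tray 0.87 [0.3784 0.1724 0.003 ]
side tray 0.67 [ 0.4615  0.3856 -0.    ]
side tray 0.58 [ 0.6624  0.47   -0.0058]
side lens 0.57 [ 0.6401 -0.1825  0.151 ]
side lens 0.38 [0.5045 0.0844 0.0914]
side motor 0.67 [ 0.4749 -0.3943 -0.0044]
side jar 0.75 [ 4.476e-01 -6.150e-02 -2.000e-04]
side remote 0.57 [0.7312 0.0262 0.    ]
```

View pics/top1.png

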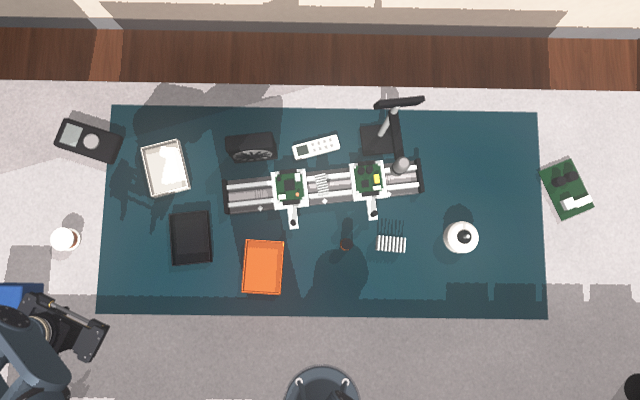

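View pics/side1.png

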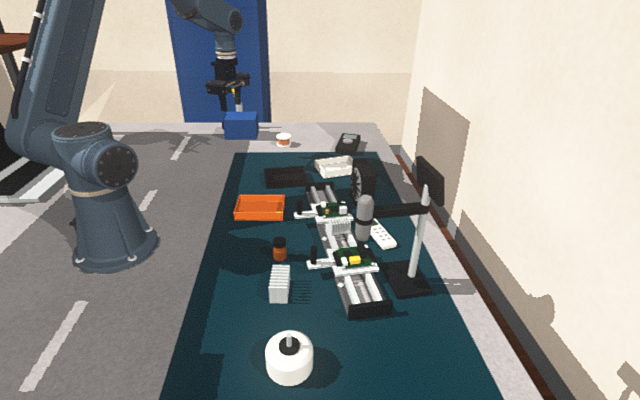

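The top view shows the microscope at the right (−y) end (lens ≈ (400,163)) and the small heatsink on the track at (321,183). The black tray is at (191,238), the jar at (346,235), and the larger look-alike heatsink at (391,243). The side view agrees. First I'll move above the track heatsink and look again.

```bash
python3 -m jog '[[1,-0.14,-0.09,-0.02,0,0,10],[1,-0.28,-0.18,-0.02,0,0,20],[1,-0.42,-0.27,-0.02,0,0,40],[1,-0.559,-0.364,-0.02,0,0,58.3],[1,-0.559,-0.364,-0.02,0,0,58.3],[1,-0.559,-0.364,-0.02,0,0,58.3],[1,-0.559,-0.364,-0.02,0,0,58.3],[1,-0.559,-0.364,-0.02,0,0,58.3],[1,-0.559,-0.364,-0.02,0,0,58.3],[1,-0.559,-0.364,-0.02,0,0,58.3],[1,-0.559,-0.364,-0.02,0,0,58.3],[1,-0.559,-0.364,-0.02,0,0,58.3],[1,-0.559,-0.364,-0.02,0,0,58.3],[1,-0.559,-0.364,-0.02,0,0,58.3],[1,-0.559,-0.364,-0.02,0,0,58.3],[1,-0.559,-0.364,-0.02,0,0,58.3]]'
cat >> h.py <<'E'
def cloud(c,d):
    K=viewer.camera_info(c); v,u=np.mgrid[0:400,0:640]
    P=np.stack([(u-K['cx'])/K['fx']*d,(v-K['cy'])/K['fy']*d,d],-1)
    T=np.linalg.inv(K['world_to_cam']); return P@T[:3,:3].T+T[:3,3]
def rect(pts):
    (c,s,a)=cv2.minAreaRect(pts[:,:2].astype(np.float32)); return np.round(c,4),np.round(s,4),round(a,1)
E
python3 - <<'E'
from h import *
im,d=snap('wrist','w1.png'); P=cloud('wrist',d)
tips('wrist',['heatsink_mid','carrier_r_handle','carrier_l_handle','lens'])
for n in ('heatsink_mid',):
    for r in models.outline_of('wrist',n)[:2]:
        q=P[r['mask']&(d>0)]; q=q[q[:,2]>0.062]; print(n,r['p'],len(q),rect(q),np.median(q[:,2]))
im,d=viewer.capture('top'); P=cloud('top',d)
for r in models.outline_of('top','tray'):
    m=r['mask']&(d>0); q=P[m]; print('tray',r['p'],im[m].mean(0).round(),rect(q),q[:,2].max())
E
```

```text
time_s: 3.1
position: [0.6165, 0.0101, 0.2537]
tcp_rot: [[-0.132, 0.991, 0.0], [0.991, 0.132, -0.0], [-0.0, 0.0, -1.0]]
force: [0.2, -0.1, 0.2]
opening: 1.0
grasp_force: 0.0
wrist heatsink_mid 0.69 [0.6128 0.0073 0.0551]
wrist carrier_r_handle 0.64 [ 0.5304 -0.1435  0.0947]
wrist carrier_l_handle 0.91 [0.5027 0.0875 0.0909]
heatsink_mid 0.58 825 (array([0.6146, 0.0093]), array([0.0559, 0.0298]), 13.3) 0.06832028710713878
tray 0.9 [66. 64. 63.] (array([0.4592, 0.3891]), array([0.1498, 0.1254]), 6.8) 0.038145057566328466
tray 0.82 [239. 241. 243.] (array([0.6614, 0.4729]), array([0.1509, 0.1237]), 15.6) 0.03787566078720306
tray 0.56 [ 75. 124. 218.] (array([0.3802, 0.1609]), array([0.1333, 0.1499]), 87.4) 0.7178805769450556
```

View pics/w1.png

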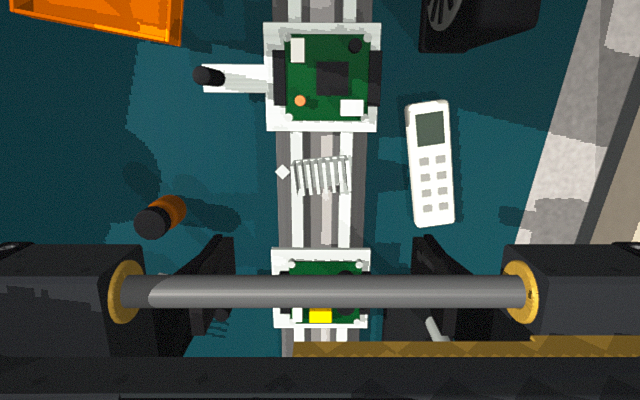

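The wrist view shows the heatsink at (322,175), turned about 6° from the track, with clear space on both sides across the track. I'll grip it across the track and lift.

```bash
python3 -m jog '[[1,-0.0005,-0.002,0.06,0,0,-5.8],[1,-0.0005,-0.002,0.12,0,0,-5.8],[1,-0.0005,-0.002,0.17,0,0,-5.8],[1,-0.0005,-0.002,0.195,0,0,-5.8],[1,-0.0005,-0.002,0.203,0,0,-5.8],[1,-0.0005,-0.002,0.203,0,0,-5.8],[0,-0.0005,-0.002,0.203,0,0,-5.8],[0,-0.0005,-0.002,0.203,0,0,-5.8],[0,-0.0005,-0.002,0.203,0,0,-5.8],[0,-0.0005,-0.002,0.203,0,0,-5.8],[0,-0.0005,-0.002,0.203,0,0,-5.8],[0,-0.0005,-0.002,0.203,0,0,-5.8],[0,-0.0005,-0.002,0.19,0,0,-5.8],[0,-0.0005,-0.002,0.17,0,0,-5.8],[0,-0.0005,-0.002,0.14,0,0,-5.8],[0,-0.0005,-0.002,0.1,0,0,-5.8],[0,-0.0005,-0.002,0.07,0,0,-5.8],[0,-0.0005,-0.002,0.05,0,0,-5.8],[0,-0.0005,-0.002,0.05,0,0,-5.8]]'
python3 -c "
from h import *
s=bot.read_state();R=np.array(s['tcp_rot']);print(R.round(4).tolist(),tool([.46,.388,.2]),s['joint_positions'])"
```

```text
time_s: 5.88
position: [0.616, 0.0084, 0.2056]
tcp_rot: [[-0.231, 0.973, 0.004], [0.973, 0.231, -0.001], [-0.002, 0.004, -1.0]]
force: [-0.2, 0.7, -1.7]
opening: 0.644
grasp_force: 30.0
[[-0.2306, 0.973, 0.0043], [0.973, 0.2307, -0.0007], [-0.0017, 0.004, -1.0]] [ 0.40535788 -0.06421068  0.00470074] [-9.60173532e+00  3.12410882e+01  8.52494821e+01  1.91942278e-03
  6.32593112e+01 -2.29380779e+01]
```

```bash
python3 -m jog '[[0,0.02,-0.003,0,0,0,0],[0,0.06,-0.01,0,0,0,2],[0,0.11,-0.017,0,0,0,4],[0,0.16,-0.025,0,0,0,6.5],[0,0.21,-0.033,0,0,0,6.5],[0,0.26,-0.041,0,0,0,6.5],[0,0.31,-0.049,0,0,0,6.5],[0,0.35,-0.056,0.01,0,0,6.5],[0,0.385,-0.061,0.03,0,0,6.5],[0,0.405,-0.064,0.06,0,0,6.5],[0,0.405,-0.064,0.09,0,0,6.5],[0,0.405,-0.064,0.11,0,0,6.5],[0,0.405,-0.064,0.12,0,0,6.5],[0,0.405,-0.064,0.12,0,0,6.5],[0,0.405,-0.064,0.12,0,0,6.5]]'
python3 - <<'E'
from h import *
im,d=viewer.capture('top'); P=cloud('top',d)
cv2.imwrite('pics/t2.png',cv2.resize(im[170:300,130:290],None,fx=4,fy=4))
tips('side',['tray']); print(tool([.46,.388,.0235]), bot.read_state()['position'])
E
```

```text
time_s: 7.75
position: [0.4595, 0.3882, 0.0841]
tcp_rot: [[-0.119, 0.993, 0.001], [0.993, 0.119, 0.001], [0.0, 0.001, -1.0]]
force: [-0.5, 0.4, -1.4]
opening: 0.645
grasp_force: 30.0
side tray 0.87 [0.3784 0.1724 0.003 ]
side tray 0.67 [ 0.4615  0.3856 -0.    ]
side tray 0.58 [ 0.6624  0.47   -0.0058]
[-0.00021815  0.00010288  0.06101713] [0.45977611 0.38814653 0.08451702]
```

View pics/t2.png

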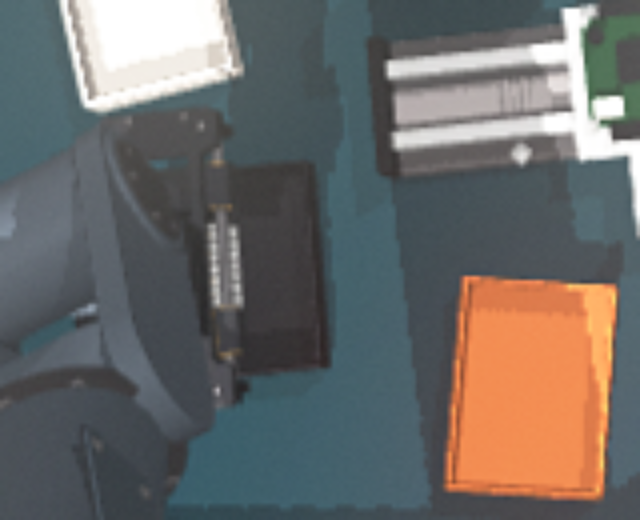

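The crop shows the heatsink held over the black tray ((225,265) in the crop); the small offset from the tray's middle fits the height parallax. Now I'll lower it.

```bash
python3 -m jog '[[0,0,0,0.02,0,0,0],[0,0,0,0.035,0,0,0],[0,0,0,0.046,0,0,0],[0,0,0,0.053,0,0,0],[0,0,0,0.057,0,0,0],[0,0,0,0.059,0,0,0],[0,0,0,0.059,0,0,0]]'
```

```text
time_s: 8.72
position: [0.4593, 0.3879, 0.0247]
tcp_rot: [[-0.119, 0.993, 0.0], [0.993, 0.119, 0.0], [0.0, 0.0, -1.0]]
force: [0.3, 0.5, -0.4]
opening: 0.643
grasp_force: 30.0
```

```bash
python3 -m jog '[[0,0,0,0.0015,0,0,0],[0,0,0,0.0015,0,0,0],[0.78,0,0,0.0015,0,0,0],[0.78,0,0,0.0015,0,0,0],[0.78,0,0,0.0015,0,0,0],[0.78,0,0,0.0015,0,0,0],[0.78,0,0,-0.01,0,0,0],[0.78,0,0,-0.03,0,0,0],[0.78,0,0,-0.07,0,0,0],[0.78,0,0,-0.12,0,0,0],[0.78,0,0,-0.14,0,0,0],[0.78,0,0,-0.14,0,0,0]]'
python3 - <<'E'
from h import *
im,d=viewer.capture('side');im,d=snap('wrist','w2.png'); P=cloud('wrist',d)
for r in models.outline_of('wrist','heatsink_mid')[:2]:
    q=P[r['mask']&(d>0)]; print(r['p'],rect(q),np.median(q[:,2]))
tips('wrist',['heatsink_mid','tray'])
E
```

```text
time_s: 10.22
position: [0.4604, 0.3886, 0.1673]
tcp_rot: [[-0.119, 0.993, 0.005], [0.993, 0.119, 0.003], [0.002, 0.005, -1.0]]
force: [0.6, -0.2, -0.8]
opening: 0.779
grasp_force: 0.0
0.66 (array([0.4561, 0.3836]), array([0.0605, 0.0396]), 6.0) 0.026183092870140062
wrist heatsink_mid 0.7 [0.4577 0.3858 0.0249]
wrist tray 0.77 [0.663  0.4711 0.0035]
wrist tray 0.63 [ 0.3814  0.1736 -0.0008]
```

View pics/w2.png

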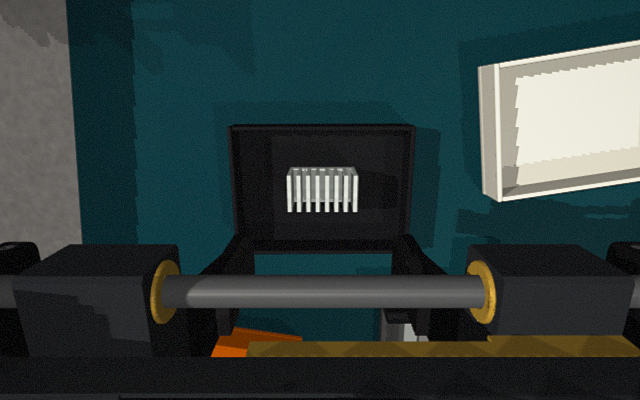

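The heatsink lies in the black tray, at about (322,190). Next, go above the right handle with the tool turned 90°, closing along the track and camera side towards the robot.

```bash
python3 -m jog '[[0.4,-0.03,0,-0.02,0,0,-10],[0.4,-0.07,0,-0.04,0,0,-20],[0.4,-0.11,0.001,-0.04,0,0,-30],[0.4,-0.16,0.002,-0.04,0,0,-40],[0.4,-0.21,0.003,-0.04,0,0,-50],[0.4,-0.26,0.004,-0.04,0,0,-60],[0.4,-0.31,0.005,-0.04,0,0,-70],[0.4,-0.36,0.006,-0.04,0,0,-80],[0.4,-0.41,0.007,-0.04,0,0,-90],[0.4,-0.46,0.008,-0.04,0,0,-90.6],[0.4,-0.5,0.009,-0.04,0,0,-90.6],[0.4,-0.525,0.0093,-0.04,0,0,-90.6],[0.4,-0.5325,0.0093,-0.04,0,0,-90.6],[0.4,-0.5325,0.0093,-0.04,0,0,-90.6],[0.4,-0.5325,0.0093,-0.04,0,0,-90.6],[0.4,-0.5325,0.0093,-0.04,0,0,-90.6]]'
cat > hd.py <<'E'
from h import *
import sys
im,d=snap('wrist',sys.argv[1]); P=cloud('wrist',d)
s=bot.read_state(); print(np.round(s['tcp_rot'],3).tolist(), s['position'])
p=np.array(s['position'])
m=(d>0)&(P[...,2]>0.084)&(P[...,2]<0.097)&(np.hypot(P[...,0]-p[0],P[...,1]-p[1])<0.05)
q=P[m]; n=len(q)
if n:
    c=rect(q)[0]; print(n,rect(q),np.median(q[:,2]), tool([c[0],c[1],0.065]))
tips('wrist',['carrier_r_handle','carrier_l_handle']); viewer.capture('top'); tips('top',['carrier_r_handle','carrier_l_handle','lens','track'])
E
python3 hd.py w3.png
```

```text
time_s: 12.48
position: [0.5316, -0.1386, 0.2046]
tcp_rot: [[-0.991, -0.131, -0.0], [-0.131, 0.991, 0.0], [0.0, 0.0, -1.0]]
force: [0.2, 0.6, -0.3]
opening: 0.401
grasp_force: 0.0
[[-0.991, -0.131, -0.0], [-0.131, 0.991, 0.0], [0.0, 0.0, -1.0]] [ 0.53171596 -0.13878281  0.2046293 ]
341 (array([ 0.5324, -0.139 ]), array([0.0148, 0.0153]), 53.6) 0.09146956338392498 [-0.00066865 -0.0003293   0.13962916]
wrist carrier_r_handle 0.55 [ 0.5305 -0.1407  0.0929]
wrist carrier_l_handle 0.74 [0.5034 0.086  0.0914]
top carrier_l_handle 0.87 [0.5069 0.0875 0.0916]
top track 0.75 [0.6177 0.004  0.0016]
```

View pics/w3.png

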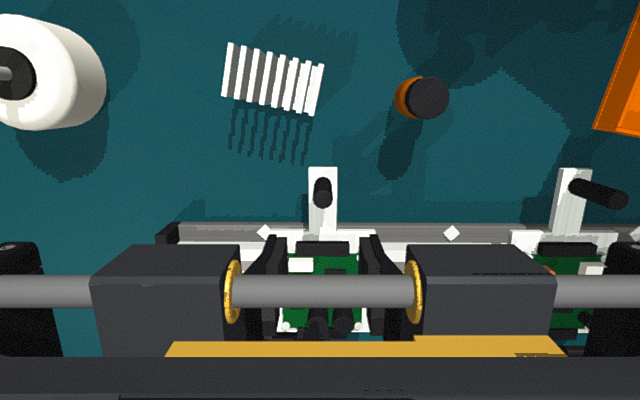

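The wrist view shows the post at (323,190) midway between the fingers, with station diamonds at (264,232) and (452,233). I'll use the diamonds to work out the travel.

```bash
cat > dia.py <<'E'
from h import *
from scipy import ndimage as N
def go(px,hand):
    im,d=viewer.capture('wrist'); P=cloud('wrist',d); R=np.array(bot.read_state()['tcp_rot']); out=[]
    for u,v in px:
        b=np.zeros(im.shape[:2],bool); b[v-14:v+15,u-14:u+15]=1
        lab,_=N.label(b&(im.min(2)>190)&(d>0)); k=lab[v,u]; q=P[lab==k]; c=q.mean(0); out.append(c); print(u,v,k,len(q),c.round(4))
    a=R[:,1]
    if len(out)>1: a=(out[1]-out[0])/np.linalg.norm(out[1]-out[0]); print('axis',a.round(4), np.linalg.norm(out[1]-out[0]))
    for c in out: print('move along tool y', np.dot(c-np.array([*hand,c[2]]),R[:,1]), 'axis', np.dot((c-np.array([*hand,c[2]]))[:2],a[:2]))
E
python3 -c "
from dia import *
go([(264,232),(452,233)],(.5324,-.139))"
```

```text
264 232 1 154 [ 0.5924 -0.1867  0.0223]
452 233 1 133 [ 0.5726 -0.0008  0.0146]
axis [-0.1059  0.9935 -0.0411] 0.18702851930206207
move along tool y -0.05501399236660535 axis -0.05369689728052151
move along tool y 0.13180485513429707 axis 0.1330161729710616
```

```bash
python3 -m jog '[[0.4,0,0,0.05,0,0,0],[0.4,0,0,0.1,0,0,0],[0.4,0,0,0.13,0,0,0],[0.4,0,0,0.139,0,0,0],[0.4,0,0,0.139,0,0,0],[0,0,0,0.139,0,0,0],[0,0,0,0.139,0,0,0],[0,0,0,0.139,0,0,0],[0,0,0,0.139,0,0,0],[0,0,-0.006,0.139,0,0,0],[0,0,-0.014,0.139,0,0,0],[0,0,-0.022,0.139,0,0,0],[0,0,-0.03,0.139,0,0,0],[0,0,-0.038,0.139,0,0,0],[0,0,-0.045,0.139,0,0,0],[0,0,-0.051,0.139,0,0,0],[0,0,-0.055,0.139,0,0,0],[0,0,-0.057,0.139,0,0,0],[0,0,-0.057,0.139,0,0,0]]'
```

```text
time_s: 15.3
position: [0.5378, -0.185, 0.0663]
tcp_rot: [[-0.992, -0.124, -0.004], [-0.124, 0.992, 0.018], [0.002, 0.018, -1.0]]
force: [6.7, 31.3, 13.9]
opening: 0.172
grasp_force: 30.0
```

Run:
```python
from h import *
im,d=viewer.capture('side'); im2,_=viewer.capture('wrist')
a=cv2.resize(im[140:340,220:460],(720,600)); cv2.imwrite('pics/s3.png',a); cv2.imwrite('pics/w4.png',im2)
s=bot.read_state(); print(s['force'],s['moment'],s['position'])
```

```text
[ 5.45972931 31.14004829 14.21948708] [ 5.08722026 -1.14296261 -0.06932864] [ 0.53781371 -0.18498811  0.06633398]
```

View pics/s3.png

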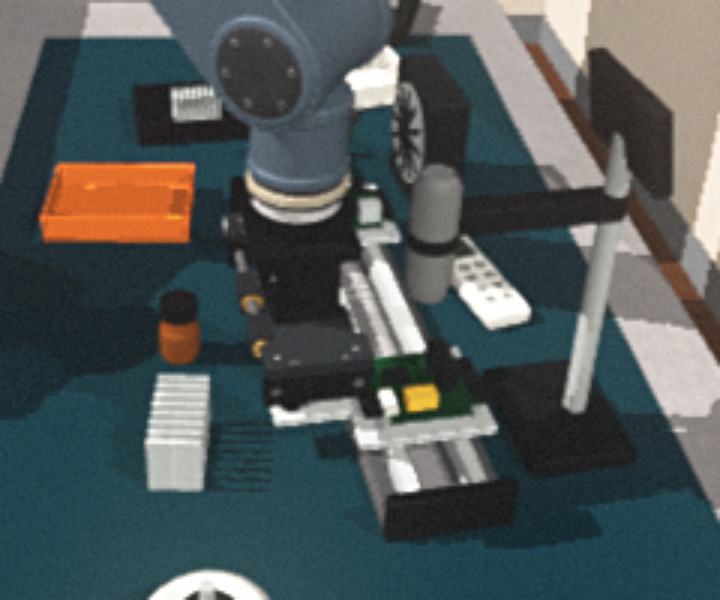

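View pics/w4.png

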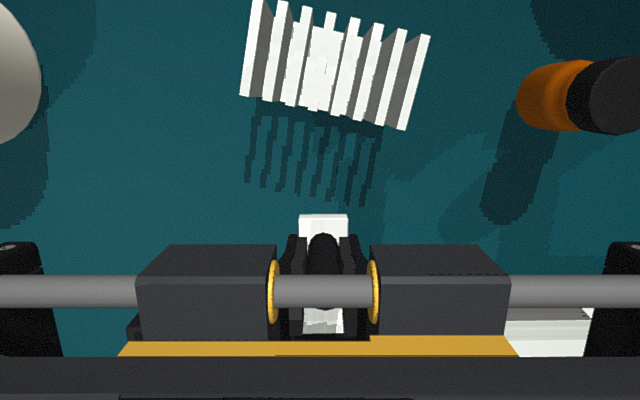

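The side and wrist views show the post held and nothing obviously jammed, but 31 N of resistance is present. I'll profile the track before pushing any further.

Run:
```python
from h import *
T=np.array([0.6165,0.0075]); a=0.131; X=np.array([np.cos(a),np.sin(a)]);Y=np.array([-X[1],X[0]])
for c in ('side','top'):
    im,d=viewer.capture(c); P=cloud(c,d); D=P[...,:2]-T; x=D@X; y=D@Y; z=P[...,2]
    for x0,x1 in((-.05,-.02),(.0,.05)):
        r=[]
        for b in np.arange(-.30,.02,.01):
            m=(d>0)&(x>x0)&(x<x1)&(y>=b)&(y<b+.01); r.append((int(round(b*1000)),m.sum(),int(np.median(z[m])*1000) if m.any() else -1, int(z[m].max()*1000) if m.any() else -1))
        print(c,x0,r)
s=bot.read_state(); print((np.array(s['position'])[:2]-T)@X,(np.array(s['position'])[:2]-T)@Y,s['force'],s['joint_positions'])
```

```text
side -0.05 [(-300, np.int64(210), 18, 40), (-290, np.int64(34), 38, 41), (-280, np.int64(13), 29, 31), (-270, np.int64(27), 29, 32), (-260, np.int64(46), 22, 33), (-250, np.int64(47), 14, 32), (-240, np.int64(55), 28, 40), (-230, np.int64(86), 36, 41), (-220, np.int64(91), 39, 54), (-210, np.int64(58), 47, 55), (-200, np.int64(46), 52, 238), (-190, np.int64(25), 47, 362), (-180, np.int64(98), 358, 385), (-170, np.int64(37), 371, 391), (-160, np.int64(9), 46, 391), (-150, np.int64(6), 46, 47), (-140, np.int64(0), -1, -1), (-130, np.int64(0), -1, -1), (-120, np.int64(0), -1, -1), (-110, np.int64(0), -1, -1), (-100, np.int64(0), -1, -1), (-90, np.int64(2), 29, 31), (-80, np.int64(2), 30, 30), (-70, np.int64(1), 30, 30), (-60, np.int64(3), 29, 31), (-50, np.int64(4), 31, 31), (-40, np.int64(2), 30, 31), (-30, np.int64(2), 29, 30), (-20, np.int64(0), -1, -1), (-10, np.int64(0), -1, -1), (0, np.int64(0), -1, -1), (10, np.int64(0), -1, -1)]
side 0.0 [(-300, np.int64(323), 16, 40), (-290, np.int64(52), 38, 40), (-280, np.int64(11), 30, 31), (-270, np.int64(22), 29, 32), (-260, np.int64(54), 
[... 2185 characters left out ...]
1, 75), (-160, np.int64(63), 49, 74), (-150, np.int64(63), 45, 53), (-140, np.int64(74), 39, 48), (-130, np.int64(53), 12, 36), (-120, np.int64(56), 14, 38), (-110, np.int64(51), 14, 36), (-100, np.int64(53), 13, 35), (-90, np.int64(59), 13, 35), (-80, np.int64(49), 13, 38), (-70, np.int64(57), 13, 35), (-60, np.int64(55), 13, 36), (-50, np.int64(50), 14, 40), (-40, np.int64(58), 13, 38), (-30, np.int64(52), 14, 38), (-20, np.int64(55), 15, 34), (-10, np.int64(54), 13, 36), (0, np.int64(52), 13, 36), (10, np.int64(57), 14, 35)]
-0.10314078725025473 -0.18059247991351163 [ 6.69354992 31.4038191  13.40699058] [ -30.63640882   39.91198698   97.13392863    1.09368115   43.66408333
 -128.58765385]
```

```bash
python3 -m jog '[[0,0,0.004,0,0,0,0],[0,0,0.004,0,0,0,0]]'; python3 -m jog '[[0,0,0.004,0,0,0,0],[0,0,0.004,0,0,0,0]]'; python3 -m jog '[[0.3,0,0,0,0,0,0],[0.3,0,0,0,0,0,0],[0.3,0,0,0,0,0,0]]'
```

```text
time_s: 15.75
position: [0.5379, -0.1846, 0.0664]
tcp_rot: [[-0.992, -0.127, -0.002], [-0.127, 0.992, 0.011], [0.001, 0.012, -1.0]]
force: [3.8, 22.0, 11.7]
opening: 0.175
grasp_force: 30.0
time_s: 16.0
position: [0.5379, -0.1842, 0.0665]
tcp_rot: [[-0.992, -0.128, -0.001], [-0.128, 0.992, 0.006], [-0.0, 0.006, -1.0]]
force: [1.9, 12.7, 9.1]
opening: 0.174
grasp_force: 30.0
time_s: 16.38
position: [0.5382, -0.1887, 0.0655]
tcp_rot: [[-0.992, -0.129, 0.0], [-0.129, 0.992, -0.0], [-0.0, -0.0, -1.0]]
force: [-0.4, 0.9, 0.8]
opening: 0.291
grasp_force: 0.3
```

```bash
python3 -m jog '[[0.4,0,0,0,0,0,0],[0.4,0,0,0,0,0,0],[0.4,0,0,-0.03,0,0,0],[0.4,0,0,-0.08,0,0,0],[0.4,0,0,-0.13,0,0,0],[0.4,0,0,-0.14,0,0,0],[0.4,0,0,-0.14,0,0,0]]'; python3 hd.py w5.png
```

```text
time_s: 17.25
position: [0.5382, -0.1886, 0.2059]
tcp_rot: [[-0.992, -0.129, 0.001], [-0.129, 0.992, -0.001], [-0.001, -0.001, -1.0]]
force: [-0.4, 1.4, -0.7]
opening: 0.403
grasp_force: 0.0
[[-0.992, -0.129, -0.001], [-0.129, 0.992, 0.001], [0.001, 0.001, -1.0]] [ 0.5374151  -0.18814721  0.20470365]
331 (array([ 0.5371, -0.1832]), array([0.0152, 0.0148]), 7.2) 0.09004200659265704 [-0.00051558  0.00481018  0.13970784]
wrist carrier_r_handle 0.72 [ 0.5352 -0.1866  0.0951]
top carrier_r_handle 0.97 [ 0.538  -0.1827  0.0894]
top carrier_l_handle 0.81 [0.5054 0.0905 0.0924]
top lens 0.67 [ 0.6409 -0.1814  0.1467]
top track 0.67 [ 6.161e-01  7.600e-03 -1.000e-04]
```

View pics/w5.png

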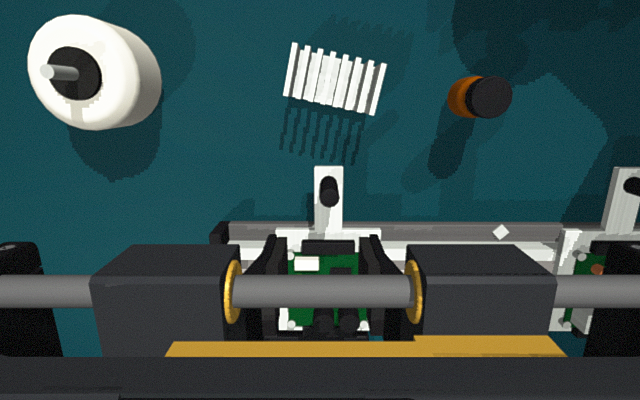

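The view from above shows the post at (329,190), about 12 mm short of the station, and no visible obstruction. I'll retry from higher on the post, with the fingers loosely around it so that one finger does the pushing.

```bash
python3 -m jog '[[0.35,-0.0005,0.006,0.04,0,0,0],[0.35,-0.0005,0.006,0.09,0,0,0],[0.35,-0.0005,0.006,0.12,0,0,0],[0.35,-0.0005,0.006,0.128,0,0,0],[0.35,-0.0005,0.006,0.128,0,0,0],[0.35,-0.0005,0.002,0.128,0,0,0],[0.35,-0.0005,-0.001,0.128,0,0,0],[0.35,-0.0005,-0.001,0.128,0,0,0]]'; python3 -m jog '[[0.35,0,-0.002,0,0,0,0],[0.35,0,-0.002,0,0,0,0]]';python3 -m jog '[[0.35,0,-0.002,0,0,0,0],[0.35,0,-0.002,0,0,0,0]]';python3 -m jog '[[0.35,0,-0.002,0,0,0,0],[0.35,0,-0.002,0,0,0,0]]'
```

```text
time_s: 18.65
position: [0.5394, -0.19, 0.0785]
tcp_rot: [[-0.992, -0.129, 0.002], [-0.129, 0.992, -0.001], [-0.002, -0.001, -1.0]]
force: [1.1, 0.9, -1.0]
opening: 0.348
grasp_force: 0.0
time_s: 18.9
position: [0.539, -0.1911, 0.0777]
tcp_rot: [[-0.992, -0.129, -0.0], [-0.129, 0.992, 0.0], [0.0, 0.0, -1.0]]
force: [0.4, 0.3, 1.6]
opening: 0.351
grasp_force: 0.5
time_s: 19.15
position: [0.5389, -0.1914, 0.0776]
tcp_rot: [[-0.992, -0.128, -0.001], [-0.128, 0.992, 0.003], [0.001, 0.003, -1.0]]
force: [0.1, 5.3, 3.7]
opening: 0.354
grasp_force: 2.9
time_s: 19.4
position: [0.5389, -0.1916, 0.0775]
tcp_rot: [[-0.992, -0.127, -0.002], [-0.127, 0.992, 0.006], [0.001, 0.006, -1.0]]
force: [2.7, 10.4, 5.3]
opening: 0.35
grasp_force: 5.0
```

```bash
python3 -m jog '[[0.35,0,0.01,0,0,0,0],[0.35,0,0.02,0,0,0,0],[0.35,0,0.022,0,0,0,0],[0.35,0,0.022,0,0,0,0]]'; python3 -m jog '[[0.35,0,0.003,0,0,0,0],[0.35,0,0.003,0,0,0,0]]';python3 -m jog '[[0.35,0,0.004,0,0,0,0],[0.35,0,0.004,0,0,0,0]]'
```

```text
time_s: 19.9
position: [0.5369, -0.174, 0.0775]
tcp_rot: [[-0.992, -0.129, 0.0], [-0.129, 0.992, -0.001], [-0.0, -0.001, -1.0]]
force: [0.1, -2.5, -0.8]
opening: 0.348
grasp_force: 1.2
time_s: 20.15
position: [0.5365, -0.171, 0.0775]
tcp_rot: [[-0.992, -0.129, 0.0], [-0.129, 0.992, -0.001], [-0.0, -0.001, -1.0]]
force: [-0.8, -4.1, -2.6]
opening: 0.35
grasp_force: 2.2
time_s: 20.4
position: [0.5359, -0.1665, 0.0775]
tcp_rot: [[-0.992, -0.129, 0.0], [-0.129, 0.992, -0.0], [-0.0, -0.0, -1.0]]
force: [1.1, -3.8, -1.6]
opening: 0.351
grasp_force: 1.8
```

The carrier slides freely in +y at 2–4 N but stops hard about 11 mm short of the station, so something blocks the carrier itself. I'll use my last picture to look closely at that end.

Run:
```python
from h import *
im,d=viewer.capture('side'); P=cloud('side',d); im2,d2=viewer.capture('top')
a=cv2.resize(im[245:325,320:420],(800,400),interpolation=cv2.INTER_CUBIC)
a=cv2.resize(im[240:325,310:430],(500,600)[::1] if 0 else (500,354),interpolation=cv2.INTER_CUBIC)
b=cv2.resize(im2[145:235,350:440],(300,300),interpolation=cv2.INTER_CUBIC)
c=np.zeros((600,800,3),np.uint8); c[:354,:500]=a; c[:300,500:]=b
c[354:600,:500]=cv2.resize(im[200:320,260:400],(500,428))[:246]
w,_=viewer.capture('wrist'); c[300:600,500:]=cv2.resize(w[150:350,180:380],(300,300))
cv2.imwrite('pics/z.png',c)
T=np.array([0.6165,0.0075]); al=0.131; X=np.array([np.cos(al),np.sin(al)]);Y=np.array([-X[1],X[0]])
D=P[...,:2]-T; x=D@X; y=D@Y; z=P[...,2]
for b0 in np.arange(-.295,-.16,.01):
    r=[]
    for x0 in np.arange(-.09,.10,.01):
        m=(d>0)&(x>=x0)&(x<x0+.01)&(y>=b0)&(y<b0+.01); r.append(int(1000*np.median(z[m])) if m.any() else -1)
    print(int(b0*1000),r)
```

```text
-295 [0, 0, 0, 11, 23, 22, 22, 22, 22, 24, 22, 24, 22, 23, 0, 0, 0, -1, 0]
-285 [0, 0, -1, 0, 37, 37, 37, 38, 38, 36, 38, 36, 38, 38, 0, -1, -1, 0, 0]
-274 [0, 0, 0, 0, 10, 29, 30, -1, -1, -1, 29, 30, -1, -1, 0, 0, 0, 0, 0]
-264 [167, 162, 0, 0, 10, 27, 30, 11, 11, 11, 20, 30, 11, 11, -1, 0, -1, 0, 0]
-254 [147, 147, 142, 0, 10, 15, 29, 11, 11, 11, 16, 30, -1, 9, 0, 0, 2, 9, 10]
-244 [1, 88, 0, 0, 9, 17, 30, 9, 11, 11, 13, 30, 11, 10, 0, 0, 0, 14, 13]
-234 [1, 1, 0, 0, 10, 17, 30, 11, 10, 10, 14, 30, 10, 11, 0, 0, 2, 14, 14]
-224 [176, 0, -1, 9, 32, 29, 34, 35, 32, 32, 25, 34, 38, 34, 0, -1, 0, 14, 13]
-214 [203, 226, 0, 5, 24, 39, 39, 196, 196, 197, 39, 44, 45, 39, 0, 0, 3, 14, 15]
-204 [360, 117, 0, 9, 38, 47, 48, 196, 53, 56, 207, 212, 210, 210, 212, 214, 213, 214, 212]
-194 [295, 291, 1, 10, 47, 48, 54, 206, 156, 59, 46, 222, 48, 49, 223, 223, 9, 16, 16]
-184 [40, 298, 39, 9, 47, 48, 52, 45, 253, 252, 59, 59, 47, 49, 49, 223, 0, 14, 14]
-174 [334, 301, 356, 38, 48, 48, 46, 46, 47, 47, 54, 69, 47, 49, 49, -1, 2, 14, 14]
-164 [39, 40, 304, 365, 48, 47, 46, 49, 49, 45, 47, 67, 65, 49, 47, -1, 2, 13, 13]
```

View pics/z.png

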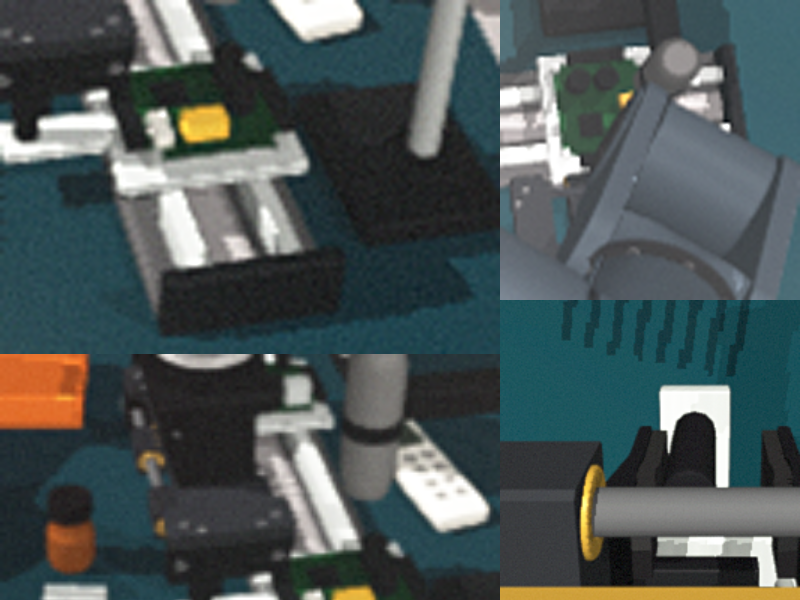

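```bash
python3 -m jog '[[0.35,0,-0.008,0,0,0,0],[0.35,0,-0.015,0,0,0,0],[0.35,0,-0.018,0,0,0,0],[0.35,0,-0.018,0,0,0,0]]'|grep -E 'pos|force'; for i in 1 2 3 4; do python3 -m jog '[[0.35,0,-0.003,0,0,0,0],[0.35,0,-0.003,0,0,0,0]]'|grep -E 'pos|force'; done
python3 - <<'E'
from h import *
im,d=viewer.capture('side'); P=cloud('side',d)
for n in ('heatsink_mid','jar','motor','carrier_r'):
    for r in models.outline_of('side',n)[:2]:
        q=P[r['mask']&(d>0)]; q=q[q[:,2]<.12]; print(n,round(r['p'],2),rect(q),q[:,2].max())
v=models.outline_of('side','microscope')
for r in v[:2]:
    q=P[r['mask']&(d>0)]; lo=q[(q[:,2]<.14)]; print('mic',r['p'],rect(lo) if len(lo) else 0, np.percentile(q[:,2],[0,2,10,50,100]).round(3)); q2=q[(q[:,2]>.15)&(q[:,2]<.2)];print(rect(q2[q2[:,0]<.7]))
E
```

```text
position: [0.5378, -0.1837, 0.0775]
force: [0.5, 3.6, 0.9]
grasp_force: 1.6
position: [0.5383, -0.187, 0.0775]
force: [1.1, 5.5, 1.6]
grasp_force: 2.1
position: [0.5387, -0.1903, 0.0775]
force: [-0.4, 4.0, 2.4]
grasp_force: 1.9
position: [0.5388, -0.1914, 0.0774]
force: [1.1, 8.8, 3.6]
grasp_force: 4.3
position: [0.5387, -0.1919, 0.0773]
force: [2.8, 15.0, 4.9]
grasp_force: 7.4
heatsink_mid 0.88 (array([ 0.448 , -0.1647]), array([0.1345, 0.0504]), 85.1) 0.05106069740614849
jar 0.68 (array([ 0.4485, -0.0706]), array([0.0296, 0.0318]), 84.9) 0.060657033859847664
motor 0.9 (array([ 0.4616, -0.3835]), array([0.0864, 0.1214]), 37.8) 0.09053923473053127
carrier_r 0.71 (array([0.6187, 0.1052]), array([0.2134, 0.1331]), 40.6) 0.09088542547378242
carrier_r 0.71 (array([ 0.4475, -0.0419]), array([0.0387, 0.0866]), 2.2) 0.060657033859847664
mic 0.74 (array([1.0948, 0.6997]), array([2.0039, 0.2177]), 66.6) [-0.758  0.003  0.013  0.203  0.32 ]
(array([ 0.6363, -0.1954]), array([0.0172, 0.0357]), 72.5)
```

```bash
python3 -m jog '[[0.35,0,0.006,0,0,0,0],[0.35,0,0.012,0,0,0,0],[0,0,0.012,0,0,0,0],[0,0,0.012,0,0,0,0],[0,0,0.012,0,0,0,0],[0,0,0.012,0,0,0,0],[0,0,0.005,0,0,0,0],[0,0,0.005,0,0,0,0]]'|grep -E 'pos|force'; for i in 1 2; do python3 -m jog '[[0,0,-0.004,0,0,0,0],[0,0,-0.007,0,0,0,0],[0,0,-0.007,0,0,0,0]]'|grep -E 'pos|force'; done
python3 - <<'E'
from h import *
im,d=viewer.capture('side'); tips('side',['carrier_r_handle','lens'])
im,d=viewer.capture('top'); tips('top',['carrier_r_handle','lens'])
im,d=viewer.capture('wrist'); tips('wrist',['jar','motor','heatsink_mid'])
P=cloud('wrist',d); T=np.array([0.6165,0.0075]); al=0.131; X=np.array([np.cos(al),np.sin(al)]);Y=np.array([-X[1],X[0]])
D=P[...,:2]-T; x=D@X; y=D@Y; z=P[...,2]
for b0 in np.arange(-.28,-.10,.015):
    r=[]
    for x0 in np.arange(-.23,-.05,.01):
        m=(d>0)&(x>=x0)&(x<x0+.01)&(y>=b0)&(y<b0+.015)&(z<.1); r.append(int(1000*np.max(z[m])) if m.any() else -1)
    print(int(b0*1000),r)
E
```

```text
position: [0.5381, -0.1847, 0.0774]
force: [5.3, 20.7, 6.6]
grasp_force: 30.1
position: [0.5398, -0.1973, 0.0775]
force: [1.7, 5.5, 1.7]
grasp_force: 30.0
position: [0.5397, -0.1982, 0.0774]
force: [4.7, 22.5, 7.6]
grasp_force: 30.0
side lens 0.8 [ 0.637  -0.1832  0.1499]
top lens 0.68 [ 0.6393 -0.1826  0.1505]
wrist jar 0.79 [ 0.4501 -0.0602 -0.0037]
wrist motor 0.87 [ 0.4731 -0.3968  0.002 ]
wrist heatsink_mid 0.6 [ 0.4526 -0.1916  0.0254]
-280 [3, 3, 3, 3, 3, 3, 3, 3, 3, 3, 3, 3, 3, 3, 3, -1, -1, -1]
-265 [3, 3, 4, 3, 3, 3, 3, 3, 3, 3, 3, 3, 3, 3, 3, -1, -1, -1]
-250 [4, 3, 3, 3, 3, 3, 3, 3, 3, 3, 3, 3, 3, 3, 3, -1, -1, -1]
-235 [4, 3, 3, 3, 3, 4, 3, 3, 3, 3, 3, 2, 3, 3, 3, 3, 2, -1]
-219 [3, 52, 52, 52, 51, 51, 3, 3, 3, 3, 3, 99, 42, 3, 2, 2, -1, -1]
-204 [3, 52, 52, 52, 52, 51, 3, 3, 3, 3, 3, 99, 93, 41, -1, -1, -1, 43]
-189 [3, 51, 52, 51, 53, 51, 3, 4, 3, 3, 3, 99, 93, 42, 2, -1, -1, 43]
-174 [4, 51, 52, 52, 52, 52, 51, 3, 3, 3, 3, 3, 3, 3, 3, 3, 3, -1]
-159 [3, 3, 52, 52, 52, 51, 51, 3, 3, 3, 3, 3, 3, 3, 3, -1, -1, -1]
-144 [3, 3, 51, 51, 51, 51, 52, 3, 3, 3, 3, 3, 3, 3, 3, -1, -1, -1]
-129 [3, 3, 2, 2, 3, 3, 3, 3, 3, 3, 3, 3, 3, 3, 3, -1, -1, -1]
-114 [3, 3, 3, 3, 3, 3, 3, 3, 3, 3, 3, 3, 4, 3, 3, -1, -1, -1]
-99 [3, 3, 3, 3, 3, 3, 3, 3, 3, 3, 3, 3, 3, 3, 3, 2, -1, -1]
```

It clicked through: a stiff catch gave way above about 20 N and the post moved to the station estimate. Relax the push, let go, rise and measure.

```bash
python3 -m jog '[[0,0,0.007,0,0,0,0],[0,0,0.007,0,0,0,0],[0.35,0,0.007,0,0,0,0],[0.35,0,0.007,0,0,0,0],[0.35,0,0.007,0,0,0,0],[0.35,0,0.007,-0.03,0,0,0],[0.35,0,0.007,-0.08,0,0,0],[0.35,0,0.007,-0.125,0,0,0],[0.35,0,0.007,-0.128,0,0,0],[0.35,0,0.007,-0.128,0,0,0]]'; python3 hd.py w6.png; python3 -c "
from h import *
im,d=viewer.capture('side'); tips('side',['carrier_r_handle','lens','carrier_l_handle'])"
```

```text
time_s: 25.85
position: [0.5395, -0.1985, 0.2054]
tcp_rot: [[-0.992, -0.129, -0.0], [-0.129, 0.992, -0.0], [0.0, -0.0, -1.0]]
force: [-0.2, 1.1, -1.1]
opening: 0.351
grasp_force: 0.0
[[-0.992, -0.129, -0.002], [-0.129, 0.992, 0.001], [0.002, 0.001, -1.0]] [ 0.53901995 -0.19807842  0.20445579]
335 (array([ 0.5389, -0.1967]), array([0.0148, 0.0156]), 9.3) 0.09045121420952085 [-0.00033238  0.00121265  0.13945698]
wrist carrier_r_handle 0.74 [ 0.5362 -0.1977  0.0957]
top carrier_r_handle 0.57 [ 0.5385 -0.1954  0.0907]
top carrier_l_handle 0.94 [0.5049 0.0885 0.0899]
top lens 0.89 [ 0.6386 -0.1799  0.1484]
top lens 0.71 [6.159e-01 5.300e-03 5.000e-04]
top track 0.91 [0.6164 0.0048 0.0017]
side carrier_r_handle 0.76 [ 0.5385 -0.193   0.0872]
side carrier_r_handle 0.72 [ 0.6369 -0.1815  0.1491]
side lens 0.84 [ 0.641  -0.1832  0.1506]
```

The right carrier's post is now at (0.539, −0.197), within about 1.5 mm of the station under the lens. On to the left handle.

```bash
python3 -m jog '[[0.4,0,0.03,0,0,0,0],[0.4,0,0.08,0,0,0,0],[0.4,-0.001,0.13,0,0,0,0],[0.4,-0.001,0.18,0,0,0,0],[0.4,-0.002,0.23,0,0,0,0],[0.4,-0.002,0.265,0,0,0,0],[0.4,-0.002,0.285,0,0,0,0],[0.4,-0.002,0.2875,0,0,0,0],[0.4,-0.002,0.2875,0,0,0,0],[0.4,-0.002,0.2875,0,0,0,0]]'; python3 hd.py w7.png
```

```text
time_s: 27.7
position: [0.5051, 0.0862, 0.2056]
tcp_rot: [[-0.992, -0.128, 0.0], [-0.128, 0.992, -0.0], [-0.0, -0.0, -1.0]]
force: [0.3, -0.3, 0.7]
opening: 0.398
grasp_force: 0.0
[[-0.992, -0.128, 0.0], [-0.128, 0.992, -0.0], [-0.0, -0.0, -1.0]] [0.50506538 0.08616046 0.20555417]
336 (array([0.5035, 0.0881]), array([0.015 , 0.0152]), 54.2) 0.09122293573391949 [0.00132776 0.00215803 0.14055343]
wrist carrier_l_handle 0.74 [0.5007 0.0865 0.0908]
top carrier_r_handle 0.87 [ 0.5378 -0.1943  0.0938]
top track 0.59 [6.151e-01 4.800e-03 1.000e-04]
```

```bash
python3 -m jog '[[0.4,0.001,0.002,0.05,0,0,0],[0.4,0.001,0.002,0.1,0,0,0],[0.4,0.001,0.002,0.125,0,0,0],[0.4,0.001,0.002,0.129,0,0,0],[0,0.001,0.002,0.129,0,0,0],[0,0.001,0.002,0.129,0,0,0],[0,0.001,0.002,0.129,0,0,0],[0,0.001,0.002,0.129,0,0,0],[0,0.001,-0.006,0.129,0,0,0],[0,0.001,-0.016,0.129,0,0,0],[0,0.001,-0.026,0.129,0,0,0],[0,0.001,-0.036,0.129,0,0,0],[0,0.001,-0.046,0.129,0,0,0],[0,0.001,-0.056,0.129,0,0,0],[0,0.001,-0.066,0.129,0,0,0],[0,0.001,-0.074,0.129,0,0,0],[0,0.001,-0.078,0.129,0,0,0],[0,0.001,-0.078,0.129,0,0,0]]'|grep -E 'time|pos|force'
python3 -m jog '[[0,0,-0.004,0,0,0,0],[0,0,-0.004,0,0,0,0]]'|grep -E 'time|pos|force'
python3 -m jog '[[0,0,-0.004,0,0,0,0],[0,0,-0.004,0,0,0,0]]'|grep -E 'time|pos|force'
```

```text
time_s: 30.35
position: [0.5145, 0.0099, 0.0777]
force: [-0.5, 1.7, 6.6]
grasp_force: 30.0
time_s: 30.6
position: [0.5149, 0.0062, 0.0777]
force: [-0.6, 1.3, 7.7]
grasp_force: 30.0
time_s: 30.85
position: [0.5151, 0.0044, 0.0777]
force: [1.4, 11.8, 7.7]
grasp_force: 30.0
```

```bash
for i in 1 2; do python3 -m jog '[[0,0,-0.002,0,0,0,0],[0,0,-0.004,0,0,0,0]]'|grep -E 'time|pos|force'; done
```

```text
time_s: 31.1
position: [0.5151, 0.0037, 0.0776]
force: [3.5, 27.9, 8.8]
grasp_force: 30.1
time_s: 31.35
position: [0.5158, -0.0013, 0.0777]
force: [0.1, 6.1, 6.9]
grasp_force: 30.0
```

```bash
python3 -m jog '[[0,0,0,0,0,0,0],[0,0,0,0,0,0,0]]'|grep -E 'time|pos|force'; python3 -m jog '[[0,0,-0.002,0,0,0,0],[0,0,-0.002,0,0,0,0],[0,0,-0.002,0,0,0,0]]'|grep -E 'time|pos|force'
```

```text
time_s: 31.6
position: [0.5164, -0.0054, 0.0777]
force: [-0.4, 1.9, 7.9]
grasp_force: 30.0
time_s: 31.98
position: [0.5166, -0.0077, 0.0776]
force: [-1.2, 2.0, 7.1]
grasp_force: 30.0
```

```bash
python3 -m jog '[[0.35,0,0,0,0,0,0],[0.35,0,0,0,0,0,0],[0.35,0,0,0,0,0,0],[0.35,0,0,-0.03,0,0,0],[0.35,0,0,-0.08,0,0,0],[0.35,0,0,-0.127,0,0,0],[0.35,0,0,-0.127,0,0,0],[0.35,0,0,-0.127,0,0,0]]'|grep -E 'time|pos|force'; python3 hd.py w8.png; python3 -c "
from h import *
viewer.capture('side'); tips('side',['carrier_r_handle','carrier_l_handle','lens','track'])"
```

```text
time_s: 32.98
position: [0.5154, -0.0081, 0.203]
force: [0.5, 0.2, -0.1]
grasp_force: 0.0
[[-0.992, -0.129, -0.003], [-0.129, 0.992, 0.001], [0.003, 0.001, -1.0]] [ 0.5149992 -0.0079416  0.2023007]
334 (array([ 0.5151, -0.0077]), array([0.0149, 0.0153]), 46.8) 0.09064753511207127 [-5.15435164e-04  7.64045228e-05  1.37299959e-01]
wrist carrier_r_handle 0.98 [ 0.5377 -0.1968  0.0958]
wrist carrier_l_handle 0.76 [ 0.5114 -0.0084  0.0933]
top carrier_r_handle 0.81 [ 0.539  -0.1965  0.0954]
top carrier_r_handle 0.38 [0.4538 0.3877 0.0217]
top lens 0.75 [ 0.6386 -0.1799  0.1484]
top lens 0.37 [ 0.4457 -0.064   0.0016]
top track 0.82 [ 0.6167  0.0043 -0.001 ]
top track 0.54 [ 0.5419 -0.1946  0.0931]
side carrier_r_handle 0.89 [ 0.5399 -0.1942  0.0863]
side carrier_l_handle 0.86 [ 0.5132 -0.0099  0.0908]
side lens 0.66 [ 0.6351 -0.1821  0.1536]
side track 0.71 [ 0.6165  0.0057 -0.0007]
side track 0.62 [ 0.4479 -0.0642 -0.0016]
```

```bash
python3 -c "
from h import *
print(workorder.hand_in())"
```

```text
the job is handed in; nothing more can be done
None
```

I handed the job in, with no verdict returned: the heatsink is in the black tray, the right carrier is at the end station under the lens and the left at the middle station (both within about 2 mm by my measurements; each took over 20 N to click in, against the 5 N stated), and the gripper is open and clear.

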